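Check off the solvent bottles and sign off

ROBOT

A 7-joint arm with a two-finger parallel gripper is mounted at the origin on a cart in front of the work surface, level with it; the furniture and walls round the work are solid. World frame = base frame: x ahead of the robot, y to its left, z up, the work surface at z = 0. Lengths are in m, angles in rad, forces in N, time in s.
With the tool pointing down it reaches from about 0.4 to 0.85 m from the base axis. Payload 10.4 kg.
Tool frame: the origin (TCP) lies midway between the tips of the shut fingers; the grasp point (between the pads) lies 19 mm behind it (manip.hold_point_z is the distance from the TCP to the grasp point, in m); z points along the fingers, y is the line along which they close (so a half turn about z gives the same grasp; the last joint's range is limited). The gripper opens to 85 mm and grips with 20 to 120 N. Pads are 22 mm wide; open, the fingers measure 114 mm over their backs; the gripper's body (76 mm by 85 mm) begins 54 mm behind the grasp point. The pads swing forward as they close: fully open they stand 13 mm farther back than shut.
Start: joints at [-1.289, 0.332, -0.065, 1.46, 0.022, 1.35, -0.088], TCP at [0.188, 0.596, 0.231] pointing down, gripper open.
Joint ranges: [-2.6, 2.6], [-0.5, 2.12], [-1.47, 1.34], [0.16, 2.42], [-1.27, 4.41], [0.06, 2.06], [-2.6, 2.6]. Speed limits (rad/s): [2.22, 2.22, 2.79, 2.79, 3.14, 3.14, 3.14].

INTERFACE

Orientations are given as a unit quaternion [x, y, z, w].
In Python, from workcell import manip, eyes, job gives the robot as it stands.
- The arm moves only by the shell command python3 -m crank 'ROWS' [FORCE]. ROWS is JSON, a list that holds one entry, the list of rows, each a list of 7 numbers: the finger opening in cm, from 0 to 8.54, then the shift along the world's x, y, z in cm, then the turn, a rotation vector about the world's x, y, z in degrees. In form: [[[hand, x, y, z, ax, ay, az], ...]]. A call has 1 to 20 rows; each row shifts and turns the commanded pose from where the row before left it; what a row does not reach is not made up. A row lasts 1/8 s, in which the tool goes at most 62.5 mm and 10.7 degrees, less where a joint would pass 70% of its speed; a pose out of reach is approached as far as the arm can. A call with a gripper value outside its range is refused whole. The fingers move at their own pace and stop on an object; FORCE is the grip in N (left out, the last holds). Time passes only in rows, so rows that do not move let the fingers close. It gives the time, the measured TCP pose, the force, the opening and the grip force at its end, in the units of the state.
- manip.get_obs(): the state, without advancing time (a new reading comes with each control period).
- eyes.camera(name): name is "scene" or "top"; returns (picture, depth): 400x640x3 uint8, red, green, blue; 400x640 float32, m along the optical axis (not along the pixel's ray), 0 where there is no reading.
- eyes.camera_params(name): a dict with "fx", "fy", "cx", "cy" (pixels), "world_from_camera" (4x4, takes a point from camera to world coordinates). Camera axes: x right, y down, z forward; pixel columns grow to the right and rows downward; lengths in m; the calibration is good to about 2 mm. A picture is of the moment at which its call begins. camera_params takes no time and is no camera call.
- job.hand_in(): hands the job in; it is judged then, once.
The state is a dict: "clock": time; "joint_pos": joint angles; "joint_velocities": joint speeds; "tau": joint torques, N m; "position": TCP position; "ee_rot": TCP orientation; "ft_force": force on the tool from outside, world axes, zero at the start; "torque": the same for the moment, N m; "grip_width": opening from 0.0 (shut) to 1.0 (fully open); "grasp_force": force on a finger pad.
Only numpy, scipy, OpenCV 4.12 (cv2) and the standard library are available. Lean on these libraries where they do the work, as an engineer would, in place of code of your own. Each camera call takes 0.05 s, during which the arm holds its last target. There are 200 camera calls.

TASK

Check off the solvents in their order of use before the run: with a fingertip lightly tap the top of the yellow cap, then the blue cap, then the red cap, and only then gently press the green button on the grey box fully in to sign off. Just touch: do not lift, shove or tip any bottle, do not touch the black-capped bottle at all, and leave everything else where it is.

Things in the scene. Friction and masses are not known exactly. Their poses are not given: they have to be found in the camera images.
- bottle_yellow: brown round reagent bottle, 69 mm diameter, 151 mm tall over its yellow screw cap; the cap is 42 mm across and carries a springy, flat-topped yellow seal disc 36 mm across, included in the height; stands loose on the bench. Origin: centre of its underside, z up. Weighs roughly 0.1 to 0.5 kg; the disc gives 4 mm under about 5 N and springs back, everything else is rigid.
- bottle_blue: brown round reagent bottle, 69 mm diameter, 153 mm tall over its blue screw cap; the cap is 42 mm across and carries a springy, flat-topped blue seal disc 36 mm across, included in the height; stands loose on the bench. Origin: centre of its underside, z up. Weighs roughly 0.1 to 0.5 kg; the disc gives 4 mm under about 5 N and springs back, everything else is rigid.
- bottle_red: smaller brown round reagent bottle, 55 mm diameter, 110 mm tall over its red screw cap; the cap is 34 mm across and carries a springy, flat-topped red seal disc 29 mm across, included in the height; stands loose on the bench. Origin: centre of its underside, z up. Weighs roughly 0.1 to 0.5 kg; the disc gives 4 mm under about 5 N and springs back, everything else is rigid.
- bottle_black: brown round reagent bottle, 69 mm diameter, 152 mm tall over its black screw cap; the cap is 42 mm across and carries a springy, flat-topped black seal disc 36 mm across, included in the height; stands loose on the bench, a bystander. Origin: centre of its underside, z up. Weighs roughly 0.1 to 0.5 kg; the disc gives 4 mm under about 5 N and springs back, everything else is rigid.
- bottle_yellow_cap (a point): centre of the flat top of the yellow cap (on its disc), the spot to tap; it moves down with the disc
- bottle_blue_cap (a point): centre of the flat top of the blue cap (on its disc), the spot to tap; it moves down with the disc
- bottle_red_cap (a point): centre of the flat top of the red cap (on its disc), the spot to tap; it moves down with the disc
- confirm_box: sign-off box fixed to the bench: grey enclosure 80 x 80 mm, 37 mm high, with a black collar (48 mm across, top at 42 mm) and one green push button in the middle. Origin: centre of its underside, z up; a stub at the back points along +x
- button_top (a point): centre of the top of the green button, 36 mm across; 53 mm above the bench when out, it moves down with the button
- confirm_button (a joint): travel of the green button straight down in m: 0 out, 0.006 fully in (hard stop). It needs about 3 N to move, has no spring and stays where it is left
- beaker: clear beaker, 56 mm diameter, 70 mm tall, loose bystander. Origin: centre of its underside
- tape: roll of black tape lying flat, 62 mm across, 19 mm high, loose bystander. Origin: centre of its underside
- screwdriver: red-handled screwdriver lying down, 165 mm long, 21 mm thick, along its own y, loose bystander. Origin: centre of its underside
Mind the look-alikes: they are no part of the job. Leave any turquoise look-alike of the bottle_yellow alone.

How it is judged:
On the way, in this order (a step that is already met when the one before it is completed fails the run):
1. the top of the yellow cap is tapped with the fingers, from above (contact force between the fingers and bottle_yellow above 0.3 N and z of the grasp point in the frame of bottle_yellow above 0.149 m), for 0.03 s.
2. the top of the blue cap is tapped with the fingers, from above (contact force between the fingers and bottle_blue above 0.3 N and z of the grasp point in the frame of bottle_blue above 0.151 m), for 0.03 s.
3. the top of the red cap is tapped with the fingers, from above (contact force between the fingers and bottle_red above 0.3 N and z of the grasp point in the frame of bottle_red above 0.108 m), for 0.03 s.
4. the green button is pressed in (at least 4.5 mm of its 6 mm) (value of joint confirm_button above 0.0045 m), for 0.1 s.
At the end, for the whole second after the job is handed in: After yellow, blue and red caps were tapped in that order the green button is in by at least 4.5 mm and stays in; all four bottles stand upright (within 0.1 rad) on the bench, at rest, within 20 mm of where they stood; beaker, tape and screwdriver lie within 20 mm of where they were (value of joint confirm_button above 0.0045 m and distance of each of bottle_yellow, bottle_blue, bottle_red, bottle_black, beaker, tape, screwdriver from where it was at the start of the episode below 0.02 m and height (world z) of each of bottle_yellow, bottle_blue, bottle_red, bottle_black below 0.005 m and angle between each of bottle_yellow, bottle_blue, bottle_red, bottle_black's own z axis and vertical below 0.1 rad and linear speed of each of bottle_yellow, bottle_blue, bottle_red, bottle_black below 0.02 m/s); the robot touches nothing.
It fails at once if a bottle is lifted off the bench (8 mm) (height (world z) of any of bottle_yellow, bottle_blue, bottle_red, bottle_black above 0.008 m).
It fails at once if a bottle is tipped (0.2 rad) or shoved (25 mm) (angle between any of bottle_yellow, bottle_blue, bottle_red, bottle_black's own z axis and vertical above 0.2 rad or distance of any of bottle_yellow, bottle_blue, bottle_red, bottle_black from where it was at the start of the episode above 0.025 m).
It fails at once if a bottle is hit or pressed hard (over 20 N), or the sign-off box (over 50 N) (contact force between the fingers and bottle_yellow above 20 N or contact force between the fingers and bottle_blue above 20 N or contact force between the fingers and bottle_red above 20 N or contact force between the fingers and confirm_box above 50 N).
It fails at once if the black-capped bottle is touched (contact force between any of the fingers, the arm and bottle_black above 0.2 N).
It fails at once if the beaker, tape or screwdriver is moved (25 mm) (distance of any of beaker, tape, screwdriver from where it was at the start of the episode above 0.025 m).
It also fails if it takes over 56 s, if anything falls off the work surface, if the arm or the gripper's body presses on something with over 40 N, if the wrist force passes 120 N, or if a joint passes its speed limit or range.

## Working session

There is one attempt and no reset: what is moved stays moved. The work goes in short steps, Python scripts to look and compute and a shell command to move; the robot and the scene stay as the last step left them, time stands still between calls to the robot, and variables do not carry over. Pictures are saved under pics/ and viewed, at most 10 in all, crops included, and the job is handed in when it is done.

```bash
mkdir -p pics
python3 - <<'E'
from workcell import manip, eyes
import cv2, numpy as np
for n in ("scene","top"):
    p,d=eyes.camera(n); cv2.imwrite(f"pics/{n}0.png",p[:,:,::-1]); np.savez(f"{n}0.npz",p=p,d=d)
    c=eyes.camera_params(n); print(n,c["fx"],c["cx"],c["cy"],np.round(c["world_from_camera"],3).tolist())
o=manip.get_obs(); print(o["clock"],o["position"],o["ee_rot"],o["grip_width"],manip.hold_point_z)
E
```

```text
scene 510.7446352680231 318.78483153403783 208.49150455075218 [[0.624, -0.601, 0.5, 0.094], [-0.781, -0.492, 0.384, -0.178], [0.016, -0.63, -0.776, 0.85], [0.0, 0.0, 0.0, 1.0]]
top 373.9161776751936 321.8521129856772 197.68536961176045 [[0.02, -0.986, 0.168, 0.431], [-1.0, -0.021, -0.002, 0.158], [0.006, -0.168, -0.986, 1.028], [0.0, 0.0, 0.0, 1.0]]
0.1 [0.18746392 0.59587645 0.23059492] [ 1.51795136e-01  9.88411773e-01 -6.31052419e-04 -6.60410880e-05] 1.001131296238887 0.0187
```

View pics/scene0.png

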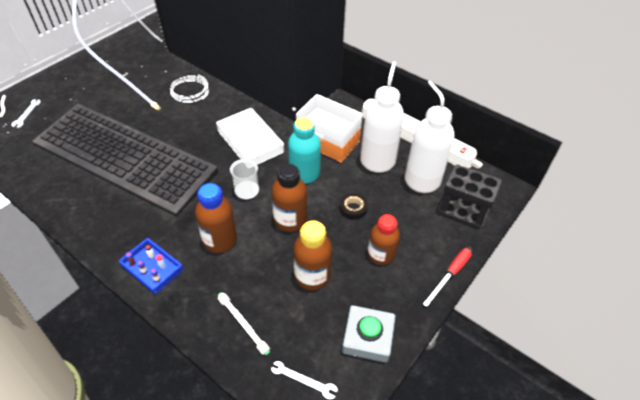

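View pics/top0.png

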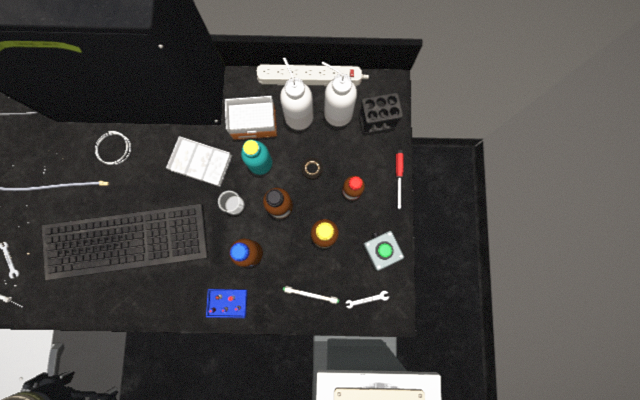

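The scene view shows two yellow caps: (313,232) on a brown bottle and (304,128) on a turquoise one. In the top view they are at (325,231) and (251,148). The brown one fits the description, and the turquoise one is the look-alike. Blue is at (239,251), red at (355,183), black at (275,198) and the button at (385,250), all in the top view. Next I'll measure them and confirm with a crop.

```bash
cat > h.py <<'E'
import numpy as np, cv2
from workcell import eyes
def ray(n,u,v):
    c=eyes.camera_params(n); T=np.array(c["world_from_camera"])
    return T[:3,3], T[:3,:3]@[(u-c["cx"])/c["fx"],(v-c["cy"])/c["fy"],1]
def onplane(n,u,v,z):
    o,d=ray(n,u,v); return o+d*(z-o[2])/d[2]
def tri(a,b):
    (o1,d1),(o2,d2)=ray("scene",*a),ray("top",*b)
    s=np.linalg.lstsq(np.c_[d1,-d2],o2-o1,rcond=None)[0]
    p,q=o1+s[0]*d1,o2+s[1]*d2; return (p+q)/2,np.linalg.norm(p-q)
E
python3 - <<'E'
from h import *
H={"yellow":(22,35,.151),"blue":(105,125,.153),"red":(0,6,.110),"green":(55,85,.053)}
seed={"yellow":((313,232),(325,231)),"blue":((210,193),(239,251)),"red":((387,222),(355,183)),"green":((370,327),(385,250))}
for k,(lo,hi,z) in H.items():
    cs=[]
    for n,s in zip(("scene","top"),seed[k]):
        f=np.load(n+"0.npz"); h=cv2.cvtColor(f["p"],cv2.COLOR_RGB2HSV)
        m=((h[...,0]>=lo)&(h[...,0]<=hi)&(h[...,1]>110)&(h[...,2]>90)).astype(np.uint8)
        _,L,st,ce=cv2.connectedComponentsWithStats(m)
        ok=[i for i in range(1,len(st)) if st[i,4]>30]; i=min(ok,key=lambda i:np.hypot(*(ce[i]-s)))
        ys,xs=np.where(L==i); P=None
        # cap top: points whose depth puts them at top height
        c=eyes.camera_params(n);T=np.array(c["world_from_camera"]);d=f["d"][ys,xs]
        W=(T[:3,:3]@np.array([(xs-c["cx"])/c["fx"]*d,(ys-c["cy"])/c["fy"]*d,d])).T+T[:3,3]
        t=(abs(W[:,2]-z)<.005)
        u,v=xs[t].mean(),ys[t].mean(); cs.append((u,v))
        print(k,n,st[i].tolist(),"top px",t.sum(),np.round((u,v),1),"plane",np.round(onplane(n,u,v,z),4),"depth",np.round(W[t].mean(0),4),"ext",np.round(np.ptp(W[t],axis=0),3),"zmax",W[:,2].max().round(3))
    p,e=tri(*cs); print("  tri",np.round(p,4),"gap",round(e,4))
for nm,b,z in (("black",(275,198),.152),("beaker",(231,203),.07),("tape",(312,169),.019),("turq",(251,148),.15),("white1",(292,88),.2)):
    print(nm,np.round(onplane("top",*b,z),3))
f=np.load("top0.npz")["p"]; s=np.load("scene0.npz")["p"]
a=cv2.resize(f[120:290,210:410],None,fx=2,fy=2); b=cv2.resize(s[110:300,190:400],(400,340))
cv2.imwrite("pics/crop.png",np.hstack([a,b])[:,:,::-1])
E
```

```text
yellow scene [300, 220, 26, 28, 320] top px 103 [311.2 232.5] plane [0.4951 0.145  0.151 ] depth [0.4964 0.146  0.1488] ext [0.037 0.039 0.007] zmax 0.85
yellow top [316, 222, 18, 18, 259] top px 217 [324.1 230.8] plane [0.5018 0.1494 0.151 ] depth [0.5017 0.1494 0.1513] ext [0.038 0.04  0.01 ] zmax 1.028
  tri [0.5022 0.1498 0.1395] gap 0.0014
blue scene [197, 182, 26, 27, 365] top px 113 [208.9 193.2] plane [0.4457 0.3413 0.153 ] depth [0.4467 0.3428 0.151 ] ext [0.04  0.039 0.008] zmax 0.85
blue top [230, 243, 19, 18, 276] top px 231 [238.  251.5] plane [0.4496 0.3476 0.153 ] depth [0.4496 0.3476 0.1533] ext [0.039 0.039 0.01 ] zmax 1.028
  tri [0.4503 0.3494 0.1429] gap 0.0014
red scene [377, 214, 21, 21, 345] top px 186 [386.8 221.6] plane [0.6256 0.0722 0.11  ] depth [0.626  0.0724 0.1094] ext [0.03  0.032 0.008] zmax 0.85
red top [348, 176, 15, 15, 162] top px 120 [354.7 182.5] plane [0.6277 0.0746 0.11  ] depth [0.6276 0.0747 0.1103] ext [0.029 0.03  0.009] zmax 1.028
  tri [0.6289 0.074  0.1051] gap 0.0005
green scene [359, 317, 22, 21, 219] top px 157 [369.5 324.8] plane [ 0.4633 -0.0094  0.053 ] depth [ 0.4643 -0.0089  0.0509] ext [0.034 0.035 0.006] zmax 0.85
green top [378, 243, 14, 14, 156] top px 144 [384.4 249.9] plane [ 0.4636 -0.0084  0.053 ] depth [ 0.4636 -0.0085  0.052 ] ext [0.034 0.034 0.007] zmax 0.055
  tri [ 0.4638 -0.0089  0.0514] gap 0.0006
black [0.577 0.267 0.152]
beaker [0.575 0.391 0.07 ]
tape [0.683 0.185 0.019]
turq [0.699 0.331 0.15 ]
white1 [0.833 0.232 0.2  ]
```

View pics/crop.png

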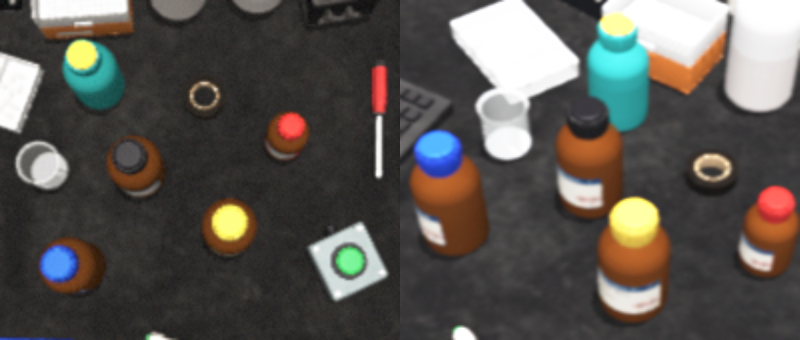

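The crop confirms it: the target is the brown bottle with the yellow cap (scene 313,232; top 325,231), and the turquoise one stays untouched. Heights and diameters agree with the given sizes. I'll close the fingers and move above yellow at (0.501, 0.148).

```bash
python3 -m crank '[[[0,0,0,0,0,0,0],[0,2.8,-4,0,0,0,0],[0,2.8,-4,0,0,0,0],[0,2.8,-4,0,0,0,0],[0,2.8,-4,0,0,0,0],[0,2.8,-4,0,0,0,0],[0,2.8,-4,0,0,0,0],[0,2.8,-4,0,0,0,0],[0,2.8,-4,0,0,0,0],[0,2.8,-4,0,0,0,0],[0,2.8,-4,0,0,0,0],[0,3.3,-4.8,0,0,0,0],[0,0,0,0,0,0,0],[0,0,0,0,0,0,0],[0,0,0,0,0,0,0]]]' 20
```

```text
clock: 1.98
position: [0.4999, 0.1496, 0.2313]
ee_rot: [0.151, 0.989, 0.0, -0.0]
ft_force: [-0.2, 0.2, 0.1]
grip_width: 0.002
grasp_force: 0.0
```

```bash
python3 -m crank '[[[0,0,-0.1,-2,0,0,0],[0,0,0,-2,0,0,0],[0,0,0,-1.5,0,0,0],[0,0,0,-1,0,0,0],[0,0,0,-0.6,0,0,0],[0,0,0,-0.3,0,0,0],[0,0,0,-0.2,0,0,0],[0,0,0,-0.2,0,0,0],[0,0,0,-0.2,0,0,0],[0,0,0,-0.1,0,0,0],[0,0,0,0,0,0,0]]]'
```

```text
clock: 3.35
position: [0.5007, 0.1473, 0.1506]
ee_rot: [0.152, 0.988, 0.0, 0.0]
ft_force: [-0.7, 0.1, 2.6]
grip_width: 0.002
grasp_force: 1.2
```

Yellow tap registered at 2.6 N. Next I'll retract and move over blue at (0.449, 0.347).

```bash
python3 -m crank '[[[0,0,0,-0.0,0,0,0],[0,0,0,1,0,0,0],[0,0,0,2,0,0,0],[0,0,0,3,0,0,0],[0,0,0,2,0,0,0],[0,-1.3,5,0,0,0,0],[0,-1.3,5,0,0,0,0],[0,-1.3,5,0,0,0,0],[0,-1.3,5,0,0,0,0],[0,0,0,0,0,0,0],[0,0,0,0,0,0,0],[0,0,0,0,0,0,0]]]'
python3 - <<'E'
from h import *
p,d=eyes.camera("top"); cv2.imwrite("pics/t1.png",p[120:300,190:430,::-1].repeat(3,0).repeat(3,1))
E
```

```text
clock: 4.85
position: [0.4493, 0.3458, 0.2307]
ee_rot: [0.153, 0.988, -0.0, 0.0]
ft_force: [0.8, -0.4, -0.6]
grip_width: -0.004
grasp_force: 0.0
```

View pics/t1.png

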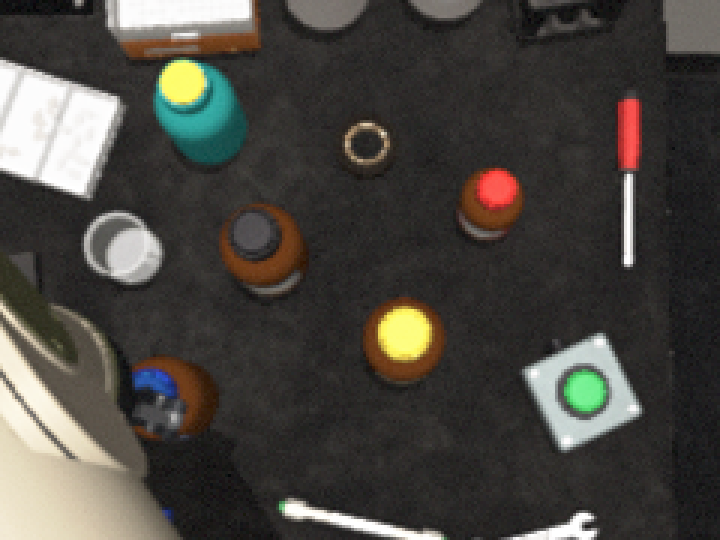

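The yellow bottle hasn't moved (crop 405,333, which is 325,231 full frame), and the fingers are over blue (crop 155,400). I'll tap it now.

```bash
python3 -m crank '[[[0,0,0.1,-2,0,0,0],[0,0,0,-2,0,0,0],[0,0,0,-1.5,0,0,0],[0,0,0,-1,0,0,0],[0,0,0,-0.4,0,0,0],[0,0,0,-0.2,0,0,0],[0,0,0,-0.2,0,0,0],[0,0,0,-0.2,0,0,0],[0,0,0,-0.2,0,0,0],[0,0,0,-0.2,0,0,0],[0,0,0,0,0,0,0]]]'
```

```text
clock: 6.28
position: [0.4487, 0.3483, 0.1516]
ee_rot: [0.152, 0.988, 0.0, 0.0]
ft_force: [-0.3, -0.7, 2.9]
grip_width: -0.002
grasp_force: 1.8
```

Blue tap registered at 2.9 N. I'll retract and move over red at (0.627, 0.0745).

```bash
python3 -m crank '[[[0,0,0,1,0,0,0],[0,0,0,2,0,0,0],[0,0,0,3,0,0,0],[0,0,0,2,0,0,0],[0,2.5,-3.9,0,0,0,0],[0,2.5,-3.9,0,0,0,0],[0,2.5,-3.9,0,0,0,0],[0,2.5,-3.9,0,0,0,0],[0,2.5,-3.9,0,0,0,0],[0,2.5,-3.9,0,0,0,0],[0,2.8,-3.9,0,0,0,0],[0,0,0,0,0,0,0],[0,0,0,0,0,0,0],[0,0,0,0,0,0,0]]]'
```

```text
clock: 8.02
position: [0.6261, 0.0769, 0.2315]
ee_rot: [0.151, 0.989, 0.0, -0.0]
ft_force: [0.2, 0.4, -0.4]
grip_width: 0.002
grasp_force: 0.0
```

```bash
python3 -m crank '[[[0,0.1,-0.2,-2.5,0,0,0],[0,0,0,-3,0,0,0],[0,0,0,-2.5,0,0,0],[0,0,0,-2,0,0,0],[0,0,0,-1,0,0,0],[0,0,0,-0.4,0,0,0],[0,0,0,-0.2,0,0,0],[0,0,0,-0.2,0,0,0],[0,0,0,-0.2,0,0,0],[0,0,0,-0.2,0,0,0],[0,0,0,0,0,0,0]]]'
```

```text
clock: 9.4
position: [0.6278, 0.0732, 0.1096]
ee_rot: [0.152, 0.988, 0.0, 0.0]
ft_force: [-0.7, -0.9, 2.5]
grip_width: -0.001
grasp_force: 1.2
```

Red tap registered at 2.5 N. I'll retract and move over the button at (0.4635, -0.0085).

```bash
python3 -m crank '[[[0,0,0,1,0,0,0],[0,0,0,2,0,0,0],[0,0,0,3,0,0,0],[0,0,0,3,0,0,0],[0,-4.1,-2.1,0,0,0,0],[0,-4.1,-2.1,0,0,0,0],[0,-4.1,-2.1,0,0,0,0],[0,-4.1,-2.1,0,0,0,0],[0,0,0,0,0,0,0],[0,0,0,0,0,0,0],[0,0,0,0,0,0,0]]]'
```

```text
clock: 10.78
position: [0.4643, -0.0103, 0.1997]
ee_rot: [0.151, 0.988, -0.0, 0.0]
ft_force: [-0.5, 0.1, 0.4]
grip_width: 0.004
grasp_force: 0.0
```

```bash
python3 -m crank '[[[0,0,0.1,-3,0,0,0],[0,0,0,-4,0,0,0],[0,0,0,-3.5,0,0,0],[0,0,0,-2,0,0,0],[0,0,0,-1,0,0,0],[0,0,0,-0.5,0,0,0],[0,0,0,-0.3,0,0,0],[0,0,0,-0.2,0,0,0],[0,0,0,-0.2,0,0,0],[0,0,0,-0.1,0,0,0],[0,0,0,-0.1,0,0,0],[0,0,0,-0.1,0,0,0],[0,0,0,0,0,0,0],[0,0,0,0,0,0,0]]]'
```

```text
clock: 12.52
position: [0.4637, -0.0098, 0.0494]
ee_rot: [0.152, 0.988, 0.0, 0.0]
ft_force: [1.6, 0.0, 1.8]
grip_width: -0.0
grasp_force: 0.9
```

```bash
python3 -m crank '[[[0,0,0,-0.1,0,0,0],[0,0,0,-0.1,0,0,0],[0,0,0,0,0,0,0],[0,0,0,0,0,0,0]]]'; python3 -m crank '[[[0,0,0,-0.1,0,0,0],[0,0,0,0,0,0,0],[0,0,0,0,0,0,0]]]'
```

```text
clock: 13.02
position: [0.4635, -0.0098, 0.0473]
ee_rot: [0.152, 0.988, 0.0, -0.0]
ft_force: [1.0, -0.6, 2.0]
grip_width: 0.002
grasp_force: 0.9
clock: 13.4
position: [0.4636, -0.0098, 0.0468]
ee_rot: [0.152, 0.988, 0.0, -0.0]
ft_force: [-2.1, -0.6, 11.3]
grip_width: -0.002
grasp_force: 5.9
```

Force jumped to 11.3 N at z = 0.047, which is the hard stop, so the button is fully in. I'll retract up and clear, then check.

```bash
python3 -m crank '[[[0,0,0,1,0,0,0],[0,0,0,3,0,0,0],[0,0,0,5,0,0,0],[0,0,0,5,0,0,0],[0,0,0,4,0,0,0],[0,0,5,0,0,0,0],[0,0,5,0,0,0,0],[0,0,5,0,0,0,0],[0,0,0,0,0,0,0],[0,0,0,0,0,0,0],[0,0,0,0,0,0,0]]]'
python3 - <<'E'
from h import *
p,d=eyes.camera("scene"); q,e=eyes.camera("top")
cv2.imwrite("pics/s2.png",p[:,:,::-1])
for n,im,dd in (("scene",p,d),("top",q,e)):
    h=cv2.cvtColor(im,cv2.COLOR_RGB2HSV); c=eyes.camera_params(n);T=np.array(c["world_from_camera"])
    ys,xs=np.where((h[...,0]>=55)&(h[...,0]<=85)&(h[...,1]>110)&(h[...,2]>90))
    z=dd[ys,xs]; W=(T[:3,:3]@np.array([(xs-c["cx"])/c["fx"]*z,(ys-c["cy"])/c["fy"]*z,z])).T+T[:3,3]
    W=W[(np.hypot(W[:,0]-.4636,W[:,1]+.0088)<.016)]; print(n,len(W),np.median(W[:,2]) if len(W) else None)
E
```

```text
clock: 14.78
position: [0.4636, 0.1389, 0.2264]
ee_rot: [0.153, 0.988, -0.0, -0.0]
ft_force: [0.1, -0.8, -0.4]
grip_width: -0.004
grasp_force: 0.0
scene 254 0.045887152774345574
top 0 None
```

View pics/s2.png

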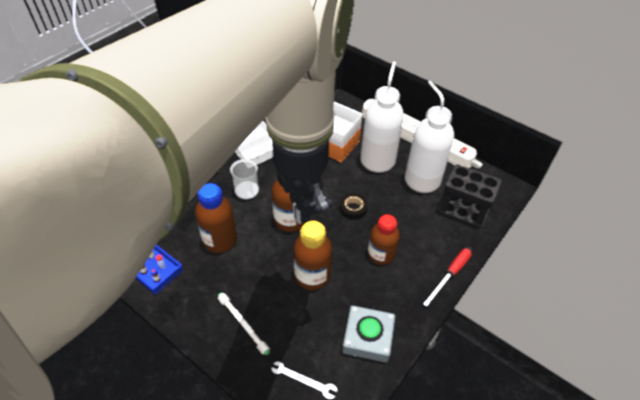

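The green button (370,327) sits at about 46 mm, so it is in. Yellow (313,232), blue (210,193) and red (387,222) are where they started, and the robot is clear of everything. Handing in.

```bash
python3 -c "
from workcell import job
print(job.hand_in())"
```

```text
the job is handed in; nothing more can be done
None
```

I tapped the yellow, blue and red caps in that order at about 2.5–3 N each, then pressed the green button to its stop and handed the job in; hand-in returned no verdict, and in the last picture the tapped bottles had not moved.

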